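Build the spice tower

ROBOT

A 6-joint arm with a two-finger parallel gripper is mounted at the origin on a cart in front of the work surface, level with it; the furniture and walls round the work are solid. World frame = base frame: x ahead of the robot, y to its left, z up, the work surface at z = 0. Lengths are in m, angles in rad, forces in N, time in s.
With the tool pointing down it reaches from about 0.35 to 0.725 m from the base axis. Payload 6 kg.
Tool frame: the origin (TCP) lies midway between the tips of the shut fingers; the grasp point (between the pads) lies 19 mm behind it; z points along the fingers, y is the direction in which the jaws open and shut (so a half turn about z gives the same grasp; the last joint's range is limited). The gripper opens to 85 mm and grips with 20 to 120 N. Pads are 22 mm wide; open, the fingers measure 114 mm over their backs; the gripper's body (76 mm by 85 mm) begins 54 mm behind the grasp point. The pads swing forward as they close: fully open they stand 13 mm farther back than shut.
Start: joints at [1.542, 0.04, 0.085, 0, -1.615, -0.334], TCP at [0.213, 0.561, 0.196] pointing down, gripper open.
Joint ranges: [-2.56, 2.56], [-1.29, 2.01], [-1.08, 1.49], [-3.29, 1.98], [-2.81, -0.18], [-2.99, 2.99]. Speed limits (rad/s): [2.57, 2.57, 3.01, 3.14, 3.14, 3.14].

INTERFACE

Orientations are given as a unit quaternion [w, x, y, z].
In Python, from rig import move_ptp, servo_line, movej, ungrasp, grab, pause, solve_ik, read_camera, IKError, job_done, get_clock, get_joint_pos, get_dq, get_effort, get_tool_pos, get_tool_rot, get_contact_force, get_torque, get_grip_width gives the robot as it stands. The module is installed in compiled form; this text tells all that it offers. Calls block until the motion is done:
- move_ptp(position, orientation): joint-space move of the TCP to a pose.
- servo_line(position, max_speed=0.15, attitude=None): straight line of the TCP; attitude=None keeps the orientation; max_speed is the mean speed in m/s.
- movej(angles): joint-space move.
- ungrasp() and grab(squeeze=None): open the fingers fully, or close them until they stop; squeeze is the grip in N (None keeps the last).
- pause(seconds).
- solve_ik(position, orientation): joint angles nearest the present ones, or None.
- read_camera(name): name is "scene" or "top" or "wrist"; returns a dict with "img" (420x560x3 uint8, red, green, blue), "z_map" (420x560 float32, m along the optical axis (not along the pixel's ray), 0 where there is no reading), "fx", "fy", "cx", "cy" (pixels), "T" (4x4, takes a point from camera to world coordinates). Camera axes: x right, y up, looking along -z (the intrinsics and any distortion apply to the point x, -y, -z); pixel columns grow to the right and rows downward; lengths in m; the calibration is good to about 2 mm. A picture is of the moment at which its call begins.
A pose or a line that the arm cannot do raises IKError and nothing moves.
- job_done(): hands the job in, once; it reports no verdict.
Readings, each from a call of its own:
- get_clock(): time.
- get_joint_pos(): joint angles.
- get_dq(): joint speeds.
- get_effort(): joint torques, N m.
- get_tool_pos(): TCP position.
- get_tool_rot(): TCP orientation.
- get_contact_force(): force on the tool from outside, world axes, zero at the start.
- get_torque(): the same for the moment, N m.
- get_grip_width(): finger opening in m.
Only numpy, scipy, OpenCV 4.12 (cv2) and the standard library are available. Lean on these libraries where they do the work, as an engineer would, in place of code of your own. Each camera call takes 0.05 s, during which the arm holds its last target.

TASK

Put the spice tower together on its dark wooden stand: the green pot at the bottom, seated in the ring of the stand, the white pot on the green one, the red pot on the white one, and the lid on top, stacked in that order from the bottom up, each one's foot fully home in what is below it so that the tower stands upright. The blue pot is not wanted: leave it, the salt shaker, the corked bottle and the egg cup standing where they are.

Things in the scene. Friction and masses are not known exactly. Their poses are not given: they have to be found in the camera images.
- stand: Stand: a dark brown wooden disc 88 mm across, 6 mm thick, fixed, with a raised ring in its middle: 66 mm across outside, 50 mm inside, top 14 mm above the worktop, floor inside 6 mm above it. A pot's foot drops into the ring until its body rests on the ring's top: pot origin then 8 mm above the stand's. Origin: centre of the underside; z up.
- pot_green: Green pot, steel rim, open top, round: body 56 mm across from 6 to 46 mm above its underside, on a tapered foot (40 mm across below, 46 mm at the body). Mouth 50 mm across inside, 32 mm deep, wall 3 mm. The foot drops 6 mm into the mouth of another pot until the body rests on its rim: origins then 40 mm apart. Loose, 90 g. Origin: centre of the foot's underside; z up.
- pot_white: White pot, steel rim, open top, round: body 56 mm across from 6 to 46 mm above its underside, on a tapered foot (40 mm across below, 46 mm at the body). Mouth 50 mm across inside, 32 mm deep, wall 3 mm. The foot drops 6 mm into the mouth of another pot until the body rests on its rim: origins then 40 mm apart. Loose, 90 g. Origin: centre of the foot's underside; z up.
- pot_red: Red pot, steel rim, open top, round: body 56 mm across from 6 to 46 mm above its underside, on a tapered foot (40 mm across below, 46 mm at the body). Mouth 50 mm across inside, 32 mm deep, wall 3 mm. The foot drops 6 mm into the mouth of another pot until the body rests on its rim: origins then 40 mm apart. Loose, 90 g. Origin: centre of the foot's underside; z up.
- lid: Lid: aluminium disc 56 mm across, 6 to 11 mm above its underside, on a foot like the pots' that drops into a pot's mouth until the disc rests on the rim: lid origin then 40 mm above the pot's. Upright black knob in the middle, 20 mm across, 11 to 37 mm above the underside. Loose, 60 g, standing knob up. Origin: centre of the foot's underside; z up.
- pot_blue: Blue pot, not wanted in the tower: same size and shape as the green pot. Loose; leave it standing. Origin: centre of its underside.
- salt_shaker: Glass salt shaker with a tin cap, 42 mm across, 74 mm high. Loose bystander, leave it standing. Origin: centre of its underside; z up.
- ink_bottle: Small blue-grey glass bottle with a cork, 48 mm across, 66 mm high. Loose bystander, leave it standing. Origin: centre of its underside; z up.
- egg_cup: Cream egg cup, 49 mm across, 60 mm high. Loose bystander, leave it standing. Origin: centre of its underside; z up.
Things that resemble listed ones, but are neither listed nor needed, are in the scene too. What is shaped like the pot_white but orange is not meant. Of the things shaped like the pot_red, the red one is meant.

How it is judged:
By the outcome, as a careful person would: the job done as asked, in the order asked, and still so for the second after the job is handed in, with the robot touching nothing.
It also fails if it takes over 115 s, if anything falls off the work surface, if the arm or the gripper's body presses on something with over 40 N, if the wrist force passes 120 N, or if a joint passes its speed limit or range.

## Working session

There is one attempt and no reset: what is moved stays moved. The work goes in short steps, each a Python script; the robot and the scene stay as the last script left them, time stands still between calls to the robot, and variables do not carry over. Pictures are saved under pics/ and viewed, and the job is handed in when it is done.

```bash
mkdir -p pics; ls
python3 - <<'E'
from rig import *
import cv2, numpy as np
for n in ["scene","top","wrist"]:
    c=read_camera(n); cv2.imwrite(f"pics/{n}0.png",c["img"][:,:,::-1]); print(n,c["fx"],c["fy"],c["cx"],c["cy"],[k for k in c if k not in("img","z_map","T")]); print(np.round(c["T"],3), (c["z_map"]==0).mean())
    np.savez(f"{n}0.npz",**{k:c[k] for k in ("img","z_map","T","fx","fy","cx","cy")})
print(get_clock(),get_tool_pos(),get_tool_rot())
E
```

```text
pics
scene 382.16549601012105 382.16549601012105 278.3152908846118 211.51541466499785 ['fx', 'fy', 'cx', 'cy']
[[ 0.542  0.488 -0.684 -0.075]
 [-0.841  0.305 -0.448 -0.428]
 [-0.01   0.818  0.576  0.577]
 [ 0.     0.     0.     1.   ]] 0.05328231292517007
top 397.7261035161432 397.7261035161432 282.40431544327373 213.6520116784829 ['fx', 'fy', 'cx', 'cy']
[[ 0.013  0.99  -0.141  0.456]
 [-1.     0.015  0.008  0.006]
 [ 0.01   0.141  0.99   0.967]
 [ 0.     0.     0.     1.   ]] 0.0039115646258503405
wrist 342.1036799132126 342.1036799132126 282.2056503719212 210.41735215750487 ['fx', 'fy', 'cx', 'cy']
[[-0.355  0.887  0.297  0.29 ]
 [-0.935 -0.337 -0.111  0.531]
 [ 0.002 -0.317  0.949  0.373]
 [ 0.     0.     0.     1.   ]] 0.004005102040816327
0.15 [0.21278967 0.56065526 0.1950081 ] [ 7.27134873e-04  9.83592457e-01 -1.80403293e-01 -3.83739119e-05]
```

View pics/top0.png

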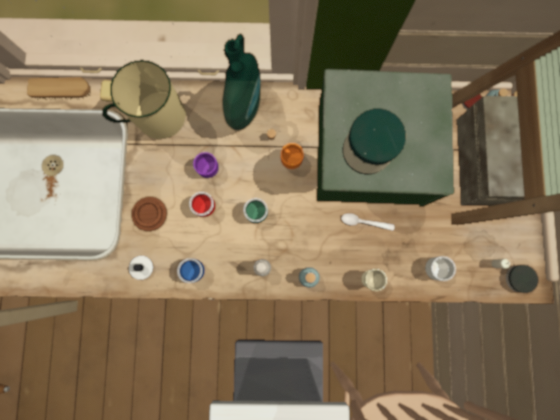

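View pics/scene0.png

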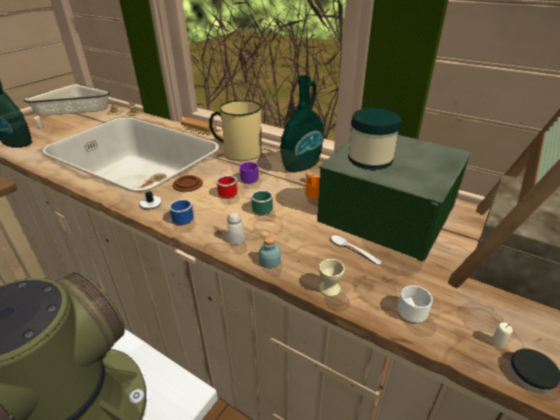

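View pics/wrist0.png

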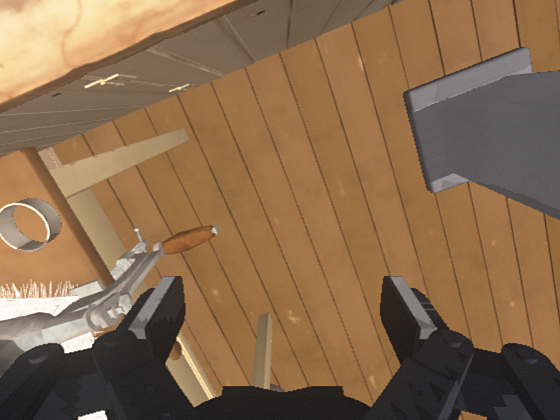

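The top view shows stand (149,213), red (202,204), green (256,210), white (441,268), lid (141,268), blue (190,270), shaker (262,268), bottle (310,277) and egg cup (376,280). Purple and orange are decoys. Next I'll measure positions.

```bash
cat > h.py <<'E'
import numpy as np, cv2
def ray(c,u,v,z):
    T=c["T"]; d=T[:3,:3]@np.array([(u-c["cx"])/c["fx"],-(v-c["cy"])/c["fy"],-1.0]); o=T[:3,3]
    return o+d*(z-o[2])/d[2]
def cloud(c):
    h,w=c["z_map"].shape; u,v=np.meshgrid(np.arange(w),np.arange(h)); z=c["z_map"]
    P=np.stack([(u-c["cx"])/c["fx"]*z,-(v-c["cy"])/c["fy"]*z,-z],-1)
    return P@c["T"][:3,:3].T+c["T"][:3,3]
E
python3 - <<'E'
from h import *
for n,S in [("top",dict(stand=(149,213),red=(202,204),green=(256,210),white=(441,268),lid=(141,268),blue=(190,270),salt=(262,268),bottle=(310,277),egg=(376,280),orange=(291,156),purple=(206,166)))]:
    c=np.load(n+"0.npz"); P=cloud(c)
    top=P[...,2]
    for k,(u,v) in S.items():
        r=ray(c,u,v,0.046); 
        m=(np.hypot(P[...,0]-r[0],P[...,1]-r[1])<0.05)&(top>0.007)&(top<0.09)
        q=P[m]; zt=np.percentile(q[:,2],95)
        s=q[q[:,2]>zt-0.008]
        print(k,np.round(r,3),len(q),"top z %.3f"%zt,"topmid",np.round((s[:,:2].min(0)+s[:,:2].max(0))/2,3),"ext",np.round(np.ptp(s[:,:2],axis=0),3))
    print("table z",np.median(P[225:250,170:400,2]))
im=cv2.imread("pics/top0.png"); cv2.imwrite("pics/tc.png",cv2.resize(im[130:300,100:480],None,fx=2.1,fy=2.1,interpolation=cv2.INTER_CUBIC))
E
```

```text
stand [0.583 0.31  0.046] 370 top z 0.015 topmid [0.59 0.32] ext [0.076 0.076]
red [0.606 0.188 0.046] 504 top z 0.046 topmid [0.608 0.189] ext [0.055 0.054]
green [0.594 0.061 0.046] 475 top z 0.046 topmid [0.596 0.062] ext [0.055 0.054]
white [ 0.465 -0.368  0.046] 584 top z 0.045 topmid [ 0.466 -0.373] ext [0.055 0.056]
lid [0.456 0.32  0.046] 421 top z 0.036 topmid [0.458 0.334] ext [0.019 0.018]
blue [0.453 0.209 0.046] 534 top z 0.046 topmid [0.453 0.209] ext [0.055 0.055]
salt [0.46  0.044 0.046] 234 top z 0.074 topmid [0.462 0.047] ext [0.027 0.029]
bottle [ 0.441 -0.066  0.046] 344 top z 0.064 topmid [ 0.441 -0.066] ext [0.018 0.021]
egg [ 0.436 -0.217  0.046] 393 top z 0.059 topmid [ 0.438 -0.214] ext [0.047 0.048]
orange [ 0.726 -0.02   0.046] 490 top z 0.046 topmid [ 0.732 -0.022] ext [0.055 0.053]
purple [0.698 0.182 0.046] 511 top z 0.046 topmid [0.706 0.186] ext [0.055 0.055]
table z -0.0009497148583202386
```

View pics/tc.png

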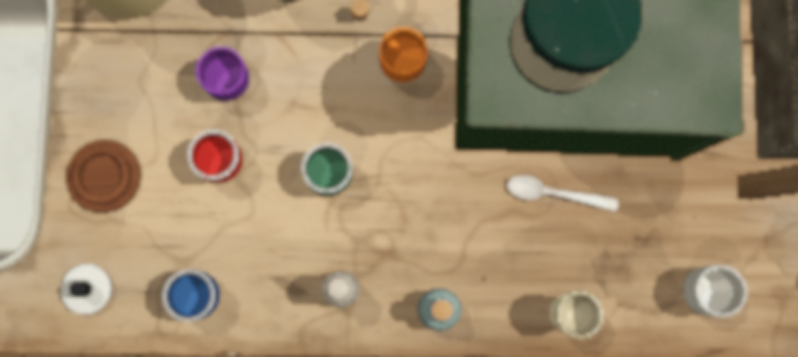

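Run:
```python
from h import *
from rig import solve_ik,get_grip_width
c=np.load("top0.npz"); P=cloud(c).reshape(-1,3)
def fit(name,cx,cy,zl,zh,r):
    q=P[(np.hypot(P[:,0]-cx,P[:,1]-cy)<r)&(P[:,2]>zl)&(P[:,2]<zh)]
    (x,y),rr=cv2.minEnclosingCircle((q[:,:2]*1000).astype(np.float32)); A=np.c_[q[:,:2],np.ones(len(q))]
    print(name,len(q),"minenc",round(x/1000,4),round(y/1000,4),round(rr,1))
fit("stand disc",.59,.32,.003,.02,.055);fit("ring",.59,.32,.0105,.02,.05)
fit("red",.608,.189,.04,.06,.04);fit("green",.596,.062,.04,.06,.04);fit("white",.466,-.373,.04,.06,.04)
fit("lid disc",.458,.334,.004,.02,.045);fit("knob",.458,.334,.03,.05,.03)
print("max height grid (mm), rows x, cols y 0.50..-0.55")
ys=np.arange(.5,-.6,-.05)
print("      ",*["%5d"%(y*1000) for y in ys])
for x in np.arange(.85,.3,-.05):
    o=[]
    for y in ys:
        m=(abs(P[:,0]-x)<.025)&(abs(P[:,1]-y)<.025); o.append("%5d"%(1000*P[m,2].max()) if m.any() else "    -")
    print("%.2f"%x,*o)
def q(th): # tool down, jaw (tool y) yaw
    return [0,np.cos(th/2),np.sin(th/2),0]
for p in [(.592,.32,.02),(.592,.32,.3),(.608,.189,.01),(.596,.062,.01),(.466,-.373,.01),(.458,.334,.01),(.458,.334,.3),(.48,0,.28),(.466,-.373,.28)]:
    print(p,[ (round(th,2),solve_ik(p,q(th)) is not None) for th in (-np.pi/2,-.8,-.36,0,.36,.8,np.pi/2,2.3,np.pi)])
```

```text
stand disc 935 minenc 0.5942 0.3209 51.7
ring 245 minenc 0.5875 0.3279 36.3
red 101 minenc 0.6088 0.1899 27.7
green 105 minenc 0.5959 0.0622 28.2
white 118 minenc 0.466 -0.3733 28.1
lid disc 366 minenc 0.4589 0.3357 42.8
knob 66 minenc 0.4583 0.3338 9.9
max height grid (mm), rows x, cols y 0.50..-0.55
         500   450   400   350   300   250   200   150   100    50     0   -49   -99  -149  -199  -249  -299  -349  -399  -449  -499  -549
0.85    37    27     5   162     6   162     3   175   276   177     3     4   162   163   164   163   163   162    50   215   296     -
0.80  -139   -40   141   164   161   162     4   149   163    32    32     3   163   163   163   162   162   162     -   213   281     -
0.75  -155  -156     7     4   163     4    47    46     3     4    48    46   164   273   274   163   162   163     -   215   281     -
0.70  -152  -154     7     5     5     4    48    48     6     3    47    47   270   272   272   162   162   163     -   213   278     -
0.65  -154  -156     9     8     8     5    47    45     3     4     3     5   163   273   273   162   163   1
[... 1449 characters left out ...]
) [(-1.57, True), (-0.8, True), (-0.36, True), (0, True), (0.36, True), (0.8, True), (1.57, True), (2.3, True), (3.14, True)]
(0.458, 0.334, 0.01) [(-1.57, True), (-0.8, True), (-0.36, True), (0, True), (0.36, True), (0.8, True), (1.57, True), (2.3, True), (3.14, True)]
(0.458, 0.334, 0.3) [(-1.57, True), (-0.8, True), (-0.36, True), (0, True), (0.36, True), (0.8, True), (1.57, True), (2.3, True), (3.14, True)]
(0.48, 0, 0.28) [(-1.57, True), (-0.8, True), (-0.36, True), (0, True), (0.36, True), (0.8, True), (1.57, True), (2.3, True), (3.14, True)]
(0.466, -0.373, 0.28) [(-1.57, True), (-0.8, True), (-0.36, True), (0, True), (0.36, True), (0.8, True), (1.57, True), (2.3, True), (3.14, True)]
```

Run:
```python
from h import *
for n,roi in (("top",(185,240,125,175)),("scene",(168,198,165,210))):
    c=np.load(n+"0.npz"); im=c["img"]; hsv=cv2.cvtColor(im,cv2.COLOR_RGB2HSV)
    m=((hsv[...,0]<12)|(hsv[...,0]>170))&(hsv[...,1]>110)&(hsv[...,2]<190); k=np.zeros_like(m); a,b,d,e=roi; k[a:b,d:e]=m[a:b,d:e]
    cs,_=cv2.findContours(k.astype(np.uint8),cv2.RETR_EXTERNAL,cv2.CHAIN_APPROX_NONE); t=max(cs,key=cv2.contourArea)
    q=np.array([ray(c,u,v,.006)[:2] for (u,v) in t[:,0]]); (x,y),r=cv2.minEnclosingCircle((q*1000).astype(np.float32)); el=cv2.fitEllipse((q*1000).astype(np.float32))
    print(n,cv2.contourArea(t),x,y,r,el)
    P=cloud(c)
    h=P[k&(P[...,2]>.0105)]; print("ring pts",len(h),h[:,:2].min(0),h[:,:2].max(0),np.median(h[:,:2],axis=0))
    s=P[...,:]; 
    for nm,g in dict(red=(.6088,.1895),green=(.596,.062),white=(.466,-.373),lid=(.458,.334)).items():
        z0,z1=((.041,.052) if nm!="lid" else (.03,.045))
        w=(np.hypot(s[...,0]-g[0],s[...,1]-g[1])<.04)&(s[...,2]>z0)&(s[...,2]<z1); w=s[w]; (x,y),r=cv2.minEnclosingCircle((w[:,:2]*1000).astype(np.float32)); print(nm,len(w),round(x,1),round(y,1),round(r,1))
```

```text
top 773.5 587.5187377929688 323.4391784667969 39.95853042602539 ((587.978271484375, 323.59075927734375), (76.30016326904297, 77.11139678955078), 30.943004608154297)
ring pts 243 [0.45562741 0.0063303 ] [0.62016548 0.35771274] [0.58842877 0.32350053]
red 98 608.8 189.9 27.7
green 102 595.9 62.2 28.2
white 108 465.9 -373.4 28.0
lid 66 458.3 333.8 9.9
scene 283.5 585.420166015625 320.2447509765625 42.69081115722656 ((584.0286865234375, 320.01727294921875), (76.50464630126953, 79.46105194091797), 154.88345336914062)
ring pts 83 [-0.07507981 -0.42756532] [0.61754965 0.3521061 ] [0.57419211 0.31080229]
red 81 608.1 188.4 29.8
green 94 595.3 62.0 29.8
white 198 464.8 -374.1 28.5
lid 38 457.2 331.2 10.5
```

Run:
```python
from rig import *; from h import *
q0=[0,1,0,0]
move_ptp([.50,.26,.25],q0)
c=read_camera("wrist"); cv2.imwrite("pics/w1.png",c["img"][:,:,::-1]); np.savez("w1.npz",**c)
print(get_clock(),get_tool_pos(),np.round(get_joint_pos(),2),get_contact_force())
P=cloud(c); hsv=cv2.cvtColor(c["img"],cv2.COLOR_RGB2HSV)
for nm,g,z0,z1,r in (("stand",(.588,.3235),.0105,.02,.045),("red",(.6088,.1895),.041,.052,.04),("lid",(.458,.334),.03,.045,.025),("green",(.596,.062),.041,.052,.04)):
    w=P[(np.hypot(P[...,0]-g[0],P[...,1]-g[1])<r)&(P[...,2]>z0)&(P[...,2]<z1)]
    if len(w): 
        (x,y),r=cv2.minEnclosingCircle((w[:,:2]*1000).astype(np.float32)); print(nm,len(w),round(x,1),round(y,1),round(r,1),np.median(w[:,2]))
```

```text
1.75 [0.4995901  0.26076259 0.24963716] [ 0.84 -0.04  0.1  -0.   -1.71  0.73] [-0.36862072  0.71655365 -0.83820812]
stand 1175 589.6 324.1 32.8 0.0140576184745832
red 582 609.8 190.0 27.9 0.04588665232711331
lid 222 459.4 334.1 9.8 0.03707785391993948
green 698 597.4 62.3 28.7 0.04564887851192562
```

View pics/w1.png

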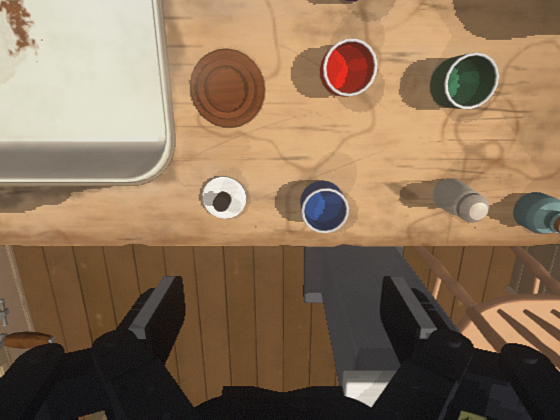

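The wrist view shows stand (227,88), red (349,68), green (470,80) and lid (223,198). The ring radius of 32.8 mm confirms the stand, and all views agree to within 2 mm. I'll pick the green pot now.

```bash
cat >> h.py <<'E'
from rig import *
Q=[0,1,0,0]
def pick(x,y,z,N=30,up=.22):
    move_ptp([x,y,.15],Q); servo_line([x,y,z],.12)
    grab(N); print("grip",get_grip_width(),"t",get_clock(),"tool",np.round(get_tool_pos(),4))
    servo_line([x,y,up],.15); pause(.2); print("held",get_grip_width(),"F",np.round(get_contact_force(),2),"t",get_clock())
def snap(n,f):
    c=read_camera(n); cv2.imwrite(f"pics/{f}.png",c["img"][:,:,::-1]); return c
def lower(x,y,z,lim=6):
    """descend to z; then in 1 mm steps until contact"""
    servo_line([x,y,z+.006],.1); pause(.15); f0=get_contact_force()[2]
    for i in range(10):
        zz=z+.006-.001*(i+1); servo_line([x,y,zz],.03); f=get_contact_force()[2]
        if f-f0>lim or zz<z-.003: break
    print("down z %.4f tgt %.4f df %.2f"%(get_tool_pos()[2],z,f-f0),"t",get_clock())
E
python3 - <<'E'
from h import *
pick(.5965,.062,.011)
c=snap("wrist","w2")
E
```

```text
grip -9.527315564598031e-05 t 4.7833 tool [0.5965 0.062  0.011 ]
held -0.00010878065697788756 F [-1.06  0.16  0.63] t 6.525
```

View pics/w2.png

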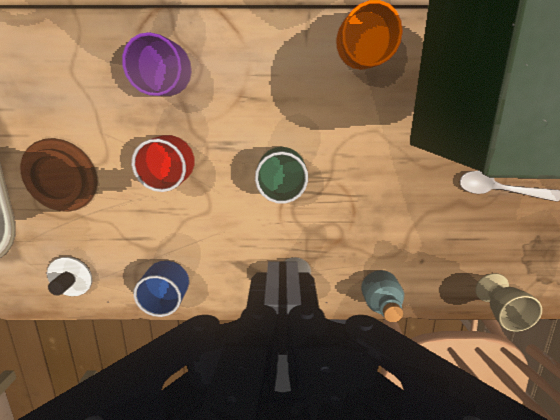

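The gripper closed on nothing (grip width 0). I'll find out why.

Run:
```python
from h import *
for n in ("top","scene","wrist"):
    c=snap(n,n+"3"); P=cloud(c)
    for nm,g,z0,z1,r in (("red",(.6088,.1895),.041,.052,.06),("green",(.596,.062),.041,.052,.06),("salt",(.462,.047),.06,.08,.05)):
        w=P[(np.hypot(P[...,0]-g[0],P[...,1]-g[1])<r)&(P[...,2]>z0)&(P[...,2]<z1)]
        if len(w):
            (x,y),r=cv2.minEnclosingCircle((w[:,:2]*1000).astype(np.float32)); print(n,nm,len(w),round(x,1),round(y,1),round(r,1))
print(get_tool_pos(),get_tool_rot(),get_joint_pos())
print(c["T"])
```

```text
top red 97 608.9 189.9 27.7
top green 102 596.0 62.7 28.0
top salt 170 462.2 45.9 16.3
scene red 77 608.9 189.9 30.0
scene green 97 594.6 61.9 29.4
scene salt 129 460.2 43.9 16.2
wrist red 608 609.9 189.7 28.1
wrist green 526 597.0 62.3 28.0
[0.59647801 0.06198558 0.21988579] [ 3.23041390e-05  9.99999997e-01  1.52755015e-05 -6.43673203e-05] [ 4.37385888e-01  4.35190317e-02  1.32070749e-01  4.01566618e-06
 -1.65949203e+00  1.13344135e+00]
[[-2.03488755e-04  9.48436669e-01  3.16966629e-01  6.78782734e-01]
 [-9.99999978e-01 -2.05865568e-04 -2.59910543e-05  6.13895006e-02]
 [ 4.06016460e-05 -3.16966627e-01  9.48436690e-01  3.98120862e-01]
 [ 0.00000000e+00  0.00000000e+00  0.00000000e+00  1.00000000e+00]]
```

View pics/scene3.png

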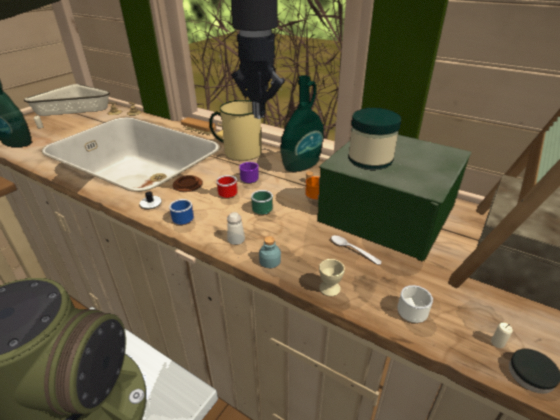

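View pics/top3.png

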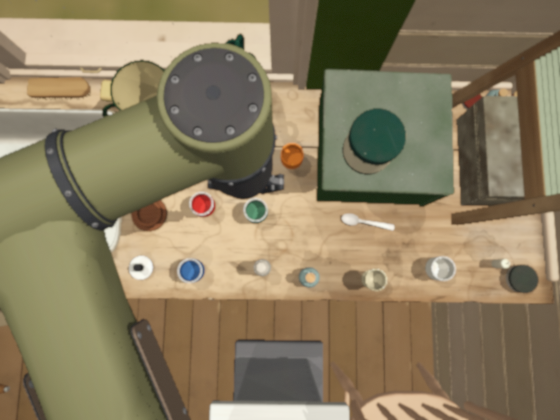

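```bash
python3 - <<'E'
from h import *
for n in ("top","scene","wrist"):
    c=read_camera(n); p=c["T"][:3,:3].T@(get_tool_pos()-c["T"][:3,3]); print(n,c["cx"]+c["fx"]*p[0]/-p[2],c["cy"]+c["fy"]*p[1]/p[2])
    np.savez(n+"3.npz",**c)
    P=cloud(c)
    m=(np.hypot(P[...,0]-.5965,P[...,1]-.062)<.05)&(P[...,2]>.1)
    v,u=np.nonzero(m); 
    if len(u): print(" pts above",len(u),P[m].min(0),P[m].max(0),u.mean(),v.mean())
E
python3 -c "
import cv2
i=cv2.imread('pics/scene3.png');cv2.imwrite('pics/s3c.png',cv2.resize(i[30:250,150:350],None,fx=2.7,fy=2.7,interpolation=2))"
```

```text
top 250.36850213518926 195.14101595736702
 pts above 13763 [0.54653153 0.01207326 0.30375668] [0.64236496 0.1113742  0.66631123] 221.13485431955243 115.23643101068082
scene 259.1757416139484 131.38821176976916
 pts above 4090 [0.54763379 0.01255601 0.25564736] [0.62634954 0.11170924 0.49266886] 255.64914425427872 49.79657701711491
wrist 281.20269174735665 248.24439307565476
 pts above 36434 [0.58544001 0.01340959 0.25889992] [0.61639109 0.11053201 0.3450803 ] 281.0496788713839 366.9995608497557
```

View pics/s3c.png

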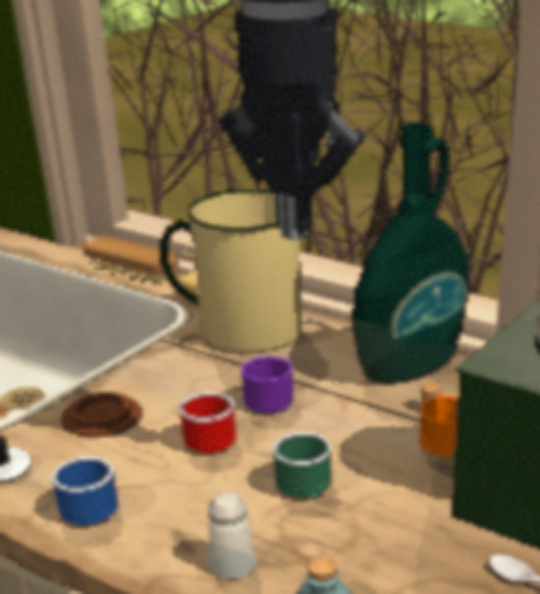

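The lowest finger points sit at z≈0.256, but the reported TCP is 0.220. The real tips are about 36 mm above the reported TCP, so the jaws closed just over the rim. I'll measure this offset exactly.

Run:
```python
from h import *
for n in ("top","scene","wrist"):
    c=np.load(n+"3.npz"); P=cloud(c)
    m=(np.hypot(P[...,0]-.5965,P[...,1]-.062)<.06)&(P[...,2]>.15)&(P[...,2]<.285)
    q=P[m]
    if len(q):
        for a in np.arange(.24,.285,.005):
            s=q[(q[:,2]>=a)&(q[:,2]<a+.005)]
            if len(s)>3: print(n,round(a,3),len(s),np.round(s.min(0)*1000,1),np.round(s.max(0)*1000,1))
ungrasp(); print(get_grip_width()); c=snap("scene","s4"); P=cloud(c)
q=P[(np.hypot(P[...,0]-.5965,P[...,1]-.062)<.08)&(P[...,2]>.15)&(P[...,2]<.3)]
for a in np.arange(.24,.3,.005):
    s=q[(q[:,2]>=a)&(q[:,2]<a+.005)]
    if len(s)>3: print("open",round(a,3),len(s),np.round(s.min(0)*1000,1),np.round(s.max(0)*1000,1))
```

```text
scene 0.255 17 [584.   53.2 255.6] [604.3  66.1 260. ]
scene 0.26 21 [583.3  48.7 260.1] [603.5  72.1 264.6]
scene 0.265 30 [583.2  45.2 265.1] [601.7  74.2 269.8]
scene 0.27 31 [583.3  46.7 270.2] [601.9  74.3 275. ]
scene 0.275 28 [583.   46.5 275.2] [604.4  73.3 279.9]
scene 0.28 33 [583.7  46.9 280.2] [602.7  73.2 284.9]
wrist 0.255 12 [607.6  54.7 258.9] [608.2  66.4 259.9]
wrist 0.26 225 [603.6  48.8 260. ] [609.   73.4 264.9]
wrist 0.265 343 [603.5  47.7 265. ] [609.2  74.8 270. ]
wrist 0.27 387 [603.2  47.6 270. ] [609.3  74.9 275. ]
wrist 0.275 432 [603.5  47.8 275. ] [609.3  74.8 280. ]
wrist 0.28 471 [603.5  47.7 280. ] [609.3  74.9 285. ]
0.08543020517433986
open 0.265 12 [587.   11.4 268.2] [603.3 111.3 269.9]
open 0.27 27 [582.5   7.8 270.1] [608.3 111.4 274.6]
open 0.275 42 [583.8   4.2 275. ] [605.7 116.4 280. ]
open 0.28 41 [584.    4.4 280.2] [604.3 116.1 285. ]
open 0.285 42 [583.    4.2 285.1] [606.6 115.7 289.7]
open 0.29 47 [583.8   3.6 290.1] [605.7 117.9 295. ]
open 0.295 43 [583.7   4.4 295.1] [606.1 117.1 299.9]
```

Shut tips are 37 mm above the reported TCP, and laterally they agree. I'll include that offset in the commands.

```bash
sed -i 's/^Q=.*/Q=[0,1,0,0]; OFF=.037/' h.py
python3 - <<'E'
from h import *
pick(.5965,.062,.012-OFF,30,.15)
E
cat h.py | tail -22 | head -3
```

```text
grip 0.0550926808482184 t 10.0917 tool [ 0.597   0.0621 -0.0243]
held 0.0550565754443568 F [-0.3  -0.16 -0.84] t 11.6083
def ray(c,u,v,z):
    T=c["T"]; d=T[:3,:3]@np.array([(u-c["cx"])/c["fx"],-(v-c["cy"])/c["fy"],-1.0]); o=T[:3,3]
    return o+d*(z-o[2])/d[2]
```

Run:
```python
from h import *
x,y=.5885,.324
move_ptp([x,y,.10],Q)
c=snap("wrist","w5"); P=cloud(c); 
lower(x,y,.008+.012-OFF)
ungrasp(); servo_line([x,y,.10],.2)
move_ptp([.50,.28,.2],Q)
c=snap("wrist","w6"); P=cloud(c)
for nm,g,z0,z1,r in (("green",(.5885,.324),.046,.065,.05),("red",(.6088,.1895),.041,.052,.04),("ring",(.5885,.324),.0105,.02,.05)):
    w=P[(np.hypot(P[...,0]-g[0],P[...,1]-g[1])<r)&(P[...,2]>z0)&(P[...,2]<z1)]
    if len(w): 
        (X,Y),r=cv2.minEnclosingCircle((w[:,:2]*1000).astype(np.float32)); print(nm,len(w),round(X,1),round(Y,1),round(r,1),np.median(w[:,2]),np.ptp(w[:,2]))
print(get_clock())
```

```text
down z -0.0163 tgt -0.0170 df 8.70 t 15.8583
green 811 589.0 323.2 28.0 0.05394054219619954 0.010908045379704523
red 829 609.6 189.9 28.2 0.04574786634419886 0.007178457360819845
ring 412 589.6 324.2 32.8 0.01405503585395218 0.00930052474682308
17.6833
```

View pics/w6.png

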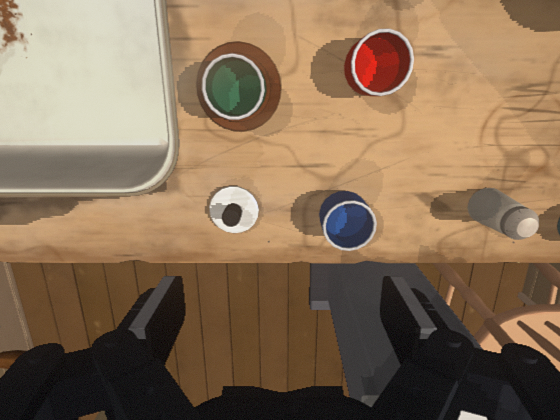

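Green pot seated: rim at (233,86), height 54 mm as expected. The white pot is next, by way of a midpoint clear of the box.

Run:
```python
from h import *
move_ptp([.45,-.1,.24],Q)
x,y=.466,-.3735
move_ptp([x,y,.14],Q); servo_line([x,y,.012-OFF],.12); grab(30); print("grip",get_grip_width(),get_tool_pos())
servo_line([x,y,.2],.2); print("held",get_grip_width(),get_contact_force(),get_clock())
move_ptp([.45,-.1,.2],Q)
move_ptp([.5885,.3232,.15],Q)
x,y=.5885,.3232
lower(x,y,.048+.012-OFF)
ungrasp(); servo_line([x,y,.14],.2)
move_ptp([.50,.28,.2],Q)
c=snap("wrist","w7"); P=cloud(c)
for nm,g,z0,z1,r in (("white",(.5885,.324),.086,.105,.05),("red",(.6088,.1895),.041,.052,.04)):
    w=P[(np.hypot(P[...,0]-g[0],P[...,1]-g[1])<r)&(P[...,2]>z0)&(P[...,2]<z1)]
    if len(w): 
        (X,Y),r=cv2.minEnclosingCircle((w[:,:2]*1000).astype(np.float32)); print(nm,len(w),round(X,1),round(Y,1),round(r,1),np.median(w[:,2]),np.ptp(w[:,2]))
print(get_clock())
```

```text
grip 0.05586684553986554 [ 0.46645848 -0.37376606 -0.02419923]
held 0.055934460932257624 [ 0.39058492 -0.17044495 -1.55831316] 23.425
down z 0.0238 tgt 0.0230 df 8.60 t 29.3917
white 1066 589.5 322.5 28.1 0.09385365034434393 0.010633812852337443
red 828 610.1 190.0 28.1 0.04590271630470613 0.007239706888635011
31.125
```

View pics/w7.png

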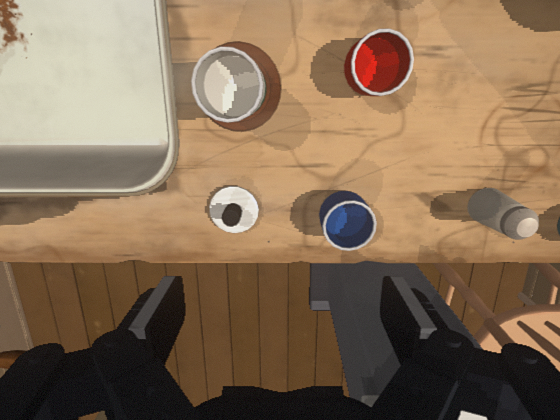

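White pot seated, with its rim level at 94 mm and centred. Red is next.

Run:
```python
from h import *
x,y=.6093,.190
move_ptp([.58,.19,.2],Q)
move_ptp([x,y,.12],Q); servo_line([x,y,.012-OFF],.12); grab(30); print("grip",get_grip_width(),get_tool_pos())
servo_line([x,y,.17],.2); print("held",get_grip_width(),get_clock())
x,y=.589,.3227
move_ptp([x,y,.17],Q)
lower(x,y,.088+.012-OFF)
ungrasp(); servo_line([x,y,.18],.2)
move_ptp([.48,.26,.24],Q)
c=snap("wrist","w8"); P=cloud(c)
for nm,g,z0,z1,r in (("red",(.5885,.324),.126,.145,.05),("lid",(.458,.334),.03,.045,.025)):
    w=P[(np.hypot(P[...,0]-g[0],P[...,1]-g[1])<r)&(P[...,2]>z0)&(P[...,2]<z1)]
    if len(w): 
        (X,Y),r=cv2.minEnclosingCircle((w[:,:2]*1000).astype(np.float32)); print(nm,len(w),round(X,1),round(Y,1),round(r,1),np.median(w[:,2]),np.ptp(w[:,2]))
print(get_clock())
```

```text
grip 0.05472347734412913 [ 0.60979572  0.19018701 -0.02415937]
held 0.05483568231290027 34.9833
down z 0.0638 tgt 0.0630 df 8.00 t 38.6417
red 1256 589.8 321.9 28.0 0.13369192154030624 0.01011289466297538
lid 241 459.3 334.0 9.9 0.037062370332549444 0.009639209995783438
40.4667
```

View pics/w8.png

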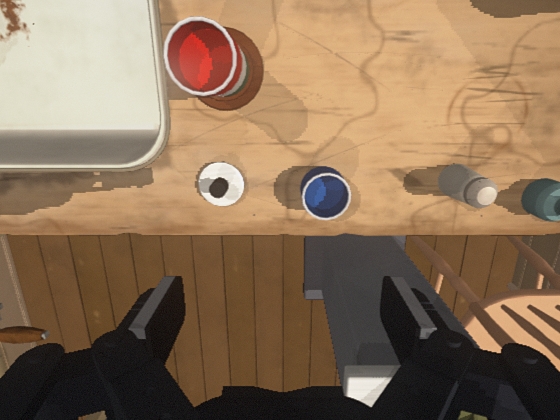

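Red seated, rim at 134 mm. For the lid I'll turn the tool 90° so the wrist camera stays clear of the tower.

```bash
python3 - <<'E'
from h import *
import math
L=[0,math.cos(math.pi/4),-math.sin(math.pi/4),0]
x,y=.459,.334
move_ptp([.44,.28,.22],L); move_ptp([x,y,.12],L); servo_line([x,y,.016-OFF],.1); grab(30); print("grip",get_grip_width(),get_tool_pos(),get_contact_force())
servo_line([x,y,.2],.2); print("held",get_grip_width(),get_contact_force(),get_clock())
c=snap("scene","s9")
E
python3 -c "
import cv2
i=cv2.imread('pics/s9.png');cv2.imwrite('pics/s9c.png',cv2.resize(i[0:230,90:310],None,fx=2.6,fy=2.6,interpolation=2))"
```

```text
grip 0.01877770952146782 [ 0.45912085  0.33408861 -0.02081606] [-0.19392786  0.93895657  0.68742918]
held 0.018527647252548855 [ 0.24628126  0.05825875 -1.33538235] 45.9
```

View pics/s9c.png

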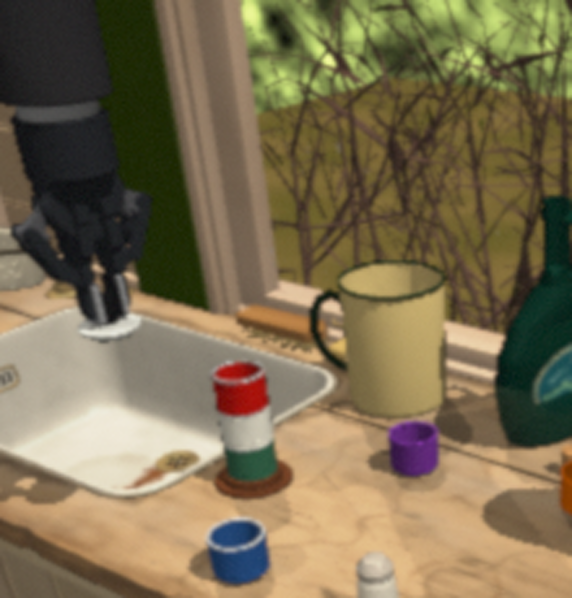

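The lid is held level and the tower is upright at about (242,420) in the crop. I'll place the lid.

Run:
```python
from h import *
import math
L=[0,math.cos(math.pi/4),-math.sin(math.pi/4),0]
x,y=.5895,.322
move_ptp([x,y,.2],L)
lower(x,y,.128+.016-OFF,5)
ungrasp(); servo_line([x,y,.24],.15); move_ptp([.47,.24,.26],Q)
c=snap("wrist","w10"); P=cloud(c)
for nm,g,z0,z1,r in (("lid disc",(.5895,.322),.128,.148,.04),("knob",(.5895,.322),.155,.175,.03)):
    w=P[(np.hypot(P[...,0]-g[0],P[...,1]-g[1])<r)&(P[...,2]>z0)&(P[...,2]<z1)]
    if len(w): 
        (X,Y),r=cv2.minEnclosingCircle((w[:,:2]*1000).astype(np.float32)); print(nm,len(w),round(X,1),round(Y,1),round(r,1),np.median(w[:,2]))
snap("top","t10")
c=snap("scene","s10"); i=cv2.imread('pics/s10.png');cv2.imwrite('pics/s10c.png',cv2.resize(i[90:310,90:350],None,fx=2.6,fy=2.6,interpolation=2))
print(get_clock())
```

```text
down z 0.1071 tgt 0.1070 df 5.41 t 49.45
lid disc 3571 590.0 322.1 28.3 0.13895943954464318
knob 719 590.2 322.1 10.0 0.164891601919555
52.6583
```

View pics/s10c.png

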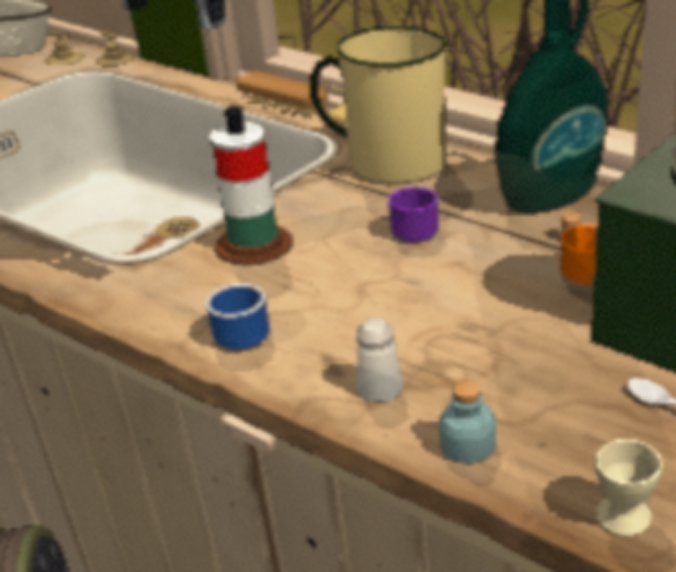

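View pics/w10.png

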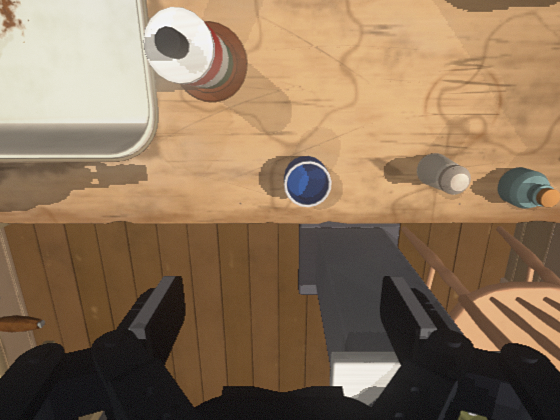

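The tower (about (240,190) in the scene crop) is complete and upright. The lid disc top is at 139 mm and the knob top at 165 mm, both as expected, and the bystanders are all standing.

```bash
python3 -c "
from rig import *
job_done(); print(get_clock())"
```

```text
the job is handed in; nothing more can be done
the job is handed in; nothing more can be done
```

The spice tower is built on its stand in the order asked: green pot, white pot, red pot, lid. I handed the job in at about 53 s on the robot's clock.

- **Fit:** The last checks put the pot rims at 54, 94 and 134 mm. The lid disc top was at 139 mm and the knob top at 165 mm, each within about 0.3 mm of nominal. The lid and red pot were centred within about 2 mm of the ring, so everything is fully home and the tower is upright.
- **Bystanders:** The blue pot, salt shaker, corked bottle and egg cup were still standing in the final pictures, and I never touched them.
- **What disagreed:** The first try at the green pot closed just above its rim without moving it. The cameras showed the real fingertips about 37 mm above the reported TCP. I allowed for that in every later move, and each grasp and placement after it worked first time.

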